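# Test the brake switch of a cargo trike

### The job

Check the brake switch on the pedal unit: take the tester with the round handle out of the wooden rack and push it fully home, upright, into the round terminal on the switch box that is farther from the pedal. Leave it plugged in, let go of it, then press the brake pedal all the way down to its stop with the gripper, hold it there for a full second and let it spring back up. Leave the other two tools in the rack and everything else on the bench where it is.

Things in the scene. Friction and masses are not known exactly. Their poses are not given: they have to be found in the camera images.
- probe: the tester, about 70 g: round black handle, 22 mm diameter, above an 8 mm steel shaft. Origin on its axis at the underside of its collar, z up along the handle. Collar 26 mm diameter, z 0 to +4 mm; handle +4 to +58 mm; shaft 0 to -28 mm, last 3 mm tapered. Starts upright in any of the rack's three holes, collar resting on the rack's top.
- probe_tip (a point): lower end of the tester's shaft, 28 mm below its origin.
- square_tool: another tool in the rack, same shaft and collar, but a square black handle 23 x 23 mm, +4 to +58 mm. Same origin. To stay there.
- tee_tool: another tool in the rack, same shaft and collar, but a black T handle: stem of 16 mm diameter, then a crossbar 18 x 48 x 14 mm lying along its y with its top at +58 mm. Same origin. To stay there.
- rack: fixed wooden block 60 (x) x 190 (y) x 40 mm high. Origin at the centre of its underside. Three round holes of 11 mm diameter, 32 mm deep, in its top along its y at -60, 0 and +60 mm.
- brake_unit: pedal unit, fixed: steel plate 200 (x) x 220 (y) x 8 mm, origin centre of underside, x towards the hinge. Grey switch box 60 (x) x 100 (y) mm, top at z 50, centred at x +20, y +50; openings in its top at y +20 (round), +50 (slot 6 x 16), +80 (round). Pedal along x at y -65: hinge cheeks 66 mm high at x +75, rubber pad at x -53.
- terminal (a point): centre of the mouth of the terminal to use: the one farther from the pedal. Round hole 10.5 mm in diameter, 32 mm deep, mouth level with the box's top, 50 mm above the bench, with a 2 mm chamfer and a thin brass rim. The tester is fully home when its collar rests on the box: its origin is then at this point. z points up.
- near_terminal (a point): the same mouth of the other, identical round terminal, nearer to the pedal: not to be used.
- brake_pedal (a joint): angle of the brake pedal, rad: 0 up (as it rests), 0.35 down at its stop. A spring returns it; it takes about 5 N on the pad to start it and 11 N at the stop.
- pedal_pad (a point): centre of the upper face of the rubber pad, 60 mm along the pedal x 64 mm across. When up it is about 93 mm above the bench and slopes up by 0.25 rad away from the hinge; at the stop it is about 47 mm above the bench, about 7 mm farther from the hinge, and slopes down by 0.10 rad.
- lube: bystander: white bottle, 44 mm diameter, 100 mm high, on the far side of the rack. Origin: centre of its underside.
- sprocket: bystander: dark steel ring, 56 mm diameter, 6 mm thick, lying on the plate of the pedal unit on the robot's side of the switch box. Origin: centre of its underside.
- screwdriver: bystander: screwdriver lying on the bench between rack and pedal unit. Origin under its middle.
- wrench: bystander: steel wrench at the far side of the bench. Origin under its middle.
- flat_pedal: bystander: black bicycle foot pedal, about 95 x 84 x 22 mm, loose at the far side of the bench; not the brake pedal. Origin: centre of its underside.
- tin: bystander: small metal bowl, 84 mm diameter, 60 mm high, at the far side of the bench. Origin: centre of its underside.
Not all that is in view belongs to the job. Leave any white look-alike of the probe alone.

How it is judged:
By the outcome, as a careful person would: the job done as asked, in the order asked, and still so for the second after the job is handed in, with the robot touching nothing.
It also fails if it takes over 56 s, if anything falls off the work surface, if the arm or the gripper's body presses on something with over 40 N, if the wrist force passes 120 N, or if a joint passes its speed limit or range.

### The arm

A 6-joint arm with a two-finger parallel gripper is mounted at the origin on the work surface. World frame = base frame: x ahead of the robot, y to its left, z up, the work surface at z = 0. Lengths are in m, angles in rad, forces in N, time in s.
With the tool pointing down it reaches from about 0.325 to 1 m from the base axis. Payload 5.1 kg.
Tool frame: the origin (TCP) lies between the finger pads; the fingertips stand ctrl.tip_extent ahead of it and the grasp point (between the pads) lies 8 mm behind it (ctrl.tip_extent is the distance from the TCP to the fingertips, in m); z points along the fingers, y is the direction in which the jaws open and shut (so a half turn about z gives the same grasp; the last joint's range is limited). The gripper opens to 85 mm and grips with 20 to 120 N. Pads are 22 mm wide; open, the fingers measure 114 mm over their backs; the gripper's body (76 mm by 85 mm) begins 54 mm behind the grasp point. The pads swing forward as they close: fully open they stand 13 mm farther back than shut.
Start: joints at [1.029, 0.124, 1.65, -0, 1.367, -0.083], TCP at [0.288, 0.583, 0.242] pointing down, gripper open.
Joint ranges: [-2.61, 2.61], [-1.02, 2.33], [0.03, 2.71], [-1.35, 4.49], [0.32, 2.68], [-2.91, 2.91]. Speed limits (rad/s): [2.57, 2.57, 3.14, 3.14, 3.14, 3.14].

### API

Orientations are given as a unit quaternion [w, x, y, z].
In Python, from station import status, imaging, order, ctrl gives the robot as it stands.
- The arm moves only by the shell command python3 -m jog 'ROWS' [FORCE]. ROWS is JSON, a list of rows, each an object with "linear": the shift along the world's x, y, z in cm, a list of three; "angular": the turn, a rotation vector about the world's x, y, z in rad, a list of three; "hand": the closure, from 0 (fully open) to 1 (shut). A call has 1 to 10 rows; each row is the pose to reach, as a shift and turn from the pose commanded when the call began; what a row does not reach only later rows make up. A row lasts 1/10 s, in which the tool goes at most 50 mm and 8.59 degrees, less where a joint would pass 70% of its speed; a pose out of reach is approached as far as the arm can. A call with a gripper value outside its range is refused whole. The fingers move at their own pace and stop on an object; FORCE is the grip in N (left out, the last holds). Time passes only in rows, so rows that repeat a pose let the fingers close. It gives the time, the measured TCP pose, the force and the opening at its end, in the units of the state.
- status.get_state(): the state, without advancing time (a new reading comes with each control period).
- imaging.snapshot(name): name is "side" or "top"; returns a dict with "frame" (400x640x3 uint8, red, green, blue), "fx", "fy", "cx", "cy" (pixels), "dist" ([k1, k2, p1, p2, k3] as OpenCV has them; the pictures are not rectified), "rvec" (rotation vector, rad) and "tvec" (3), from world to camera coordinates, as OpenCV has them. Camera axes: x right, y down, z forward; pixel columns grow to the right and rows downward; lengths in m; the calibration is good to about 2 mm. A picture is of the moment at which its call begins. There is no depth.
- order.finish_job(): hands the job in, once; it reports no verdict.
The state is a dict: "clock": time; "joint_positions": joint angles; "joint_vel": joint speeds; "joint_efforts": joint torques, N m; "eef_pos": TCP position; "tool_rot": TCP orientation; "ft_force": force on the tool from outside, world axes, zero at the start; "wrist_torque": the same for the moment, N m; "finger_gap": opening from 0.0 (shut) to 1.0 (fully open).
Only numpy, scipy, OpenCV 4.12 (cv2) and the standard library are available. Lean on these libraries where they do the work, as an engineer would, in place of code of your own. Each camera call takes 0.05 s, during which the arm holds its last target. There are 200 camera calls.

## Working session

There is one attempt and no reset: what is moved stays moved. The work goes in short steps, Python scripts to look and compute and a shell command to move; the robot and the scene stay as the last step left them, time stands still between calls to the robot, and variables do not carry over. Pictures are saved under pics/ and viewed, about 8 in all and at most 12, crops included, and the job is handed in when it is done.

```bash
mkdir -p pics; ls; cat > h.py <<'E'
import numpy as np, cv2
from station import status, imaging, order, ctrl
def snap(n,f=None):
    s=imaging.snapshot(n)
    if f: cv2.imwrite('pics/'+f,s['frame'][:,:,::-1])
    return s
def K(s): return np.array([[s['fx'],0,s['cx']],[0,s['fy'],s['cy']],[0,0,1.]])
def proj(s,P): return cv2.projectPoints(np.array(P,float).reshape(-1,1,3),np.array(s['rvec'],float),np.array(s['tvec'],float),K(s),np.array(s['dist'],float))[0][:,0]
def back(s,uv,z):
    R=cv2.Rodrigues(np.array(s['rvec'],float))[0];t=np.array(s['tvec'],float).ravel()
    p=cv2.undistortPoints(np.array(uv,float).reshape(-1,1,2),K(s),np.array(s['dist'],float))[:,0]
    c=-R.T@t; d=np.c_[p,np.ones(len(p))]@R
    return c+d*((z-c[2])/d[:,2])[:,None]
E
python3 - <<'E'
from h import *
a=snap('top','top0.png');b=snap('side','side0.png')
for s in(a,b):
    R=cv2.Rodrigues(np.array(s['rvec'],float))[0];print(-R.T@np.array(s['tvec']).ravel(),s['fx'])
print(ctrl.tip_extent,status.get_state())
E
```

```text
pics
[ 0.42691145 -0.02130028  1.09364317] 430.2125261380941
[ 0.3956875  -0.81158175  0.73553535] 380.4793551044207
0.011 {'clock': 0.1, 'joint_positions': array([ 1.02939894e+00,  1.24465308e-01,  1.65153234e+00,  5.24780022e-06,
        1.36749167e+00, -8.25652150e-02]), 'joint_vel': array([ 7.93898656e-05, -8.09574346e-04, -1.82645402e-03, -6.06932541e-04,
        2.64113347e-03,  1.11118911e-03]), 'joint_efforts': array([ 6.30815375e-04, -4.24930501e+01, -3.66654146e+01, -2.44204665e-05,
        3.91834634e-03, -1.16821096e-05]), 'eef_pos': array([0.28761865, 0.58231646, 0.24116248]), 'tool_rot': array([-2.93531170e-04,  2.27409361e-01,  9.73798790e-01, -9.01765344e-04]), 'ft_force': array([ 0.20019758, -0.30314466, -0.17886562]), 'wrist_torque': array([-0.02073051, -0.05843608, -0.01610426]), 'finger_gap': 1.001180410900146}
```

View pics/top0.png

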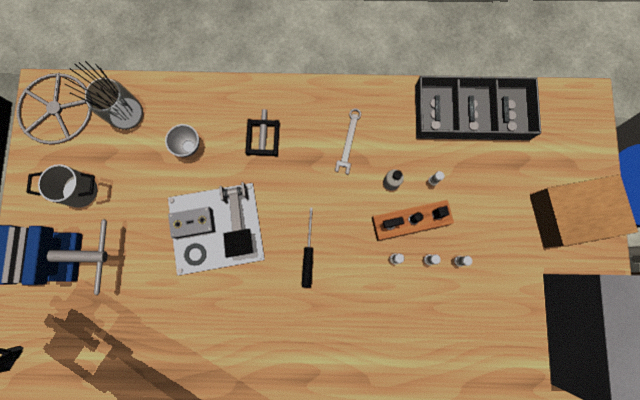

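View pics/side0.png

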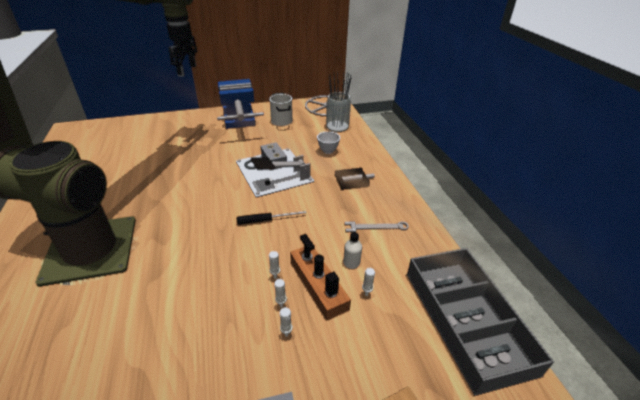

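Top: rack at (413,220) with tools at about (393,224), (417,218) and (440,212). White look-alikes stand around it. The pedal unit is at (216,230), with the box at (190,222) and the pad at (238,243). Now an enlarged crop to tell the three handles apart.

```bash
python3 - <<'E'
from h import *
a=cv2.imread('pics/top0.png');b=cv2.imread('pics/side0.png')
r=lambda i,x,y,w,h,W,H:cv2.resize(i[y:y+h,x:x+w],(W,H),interpolation=cv2.INTER_CUBIC)
o=np.vstack([np.hstack([r(a,365,195,100,50,400,200),r(b,280,225,80,95,400,475)[:200]*0]),np.zeros((1,800,3),np.uint8)])
o=np.zeros((600,800,3),np.uint8)
o[:200,:400]=r(a,365,195,100,50,400,200)
o[200:,:400]=r(a,160,175,110,110,400,400)
o[:475,400:]=r(b,280,225,80,95,400,475)
cv2.imwrite('pics/c1.png',o)
E
```

```text
(no output)
```

View pics/c1.png

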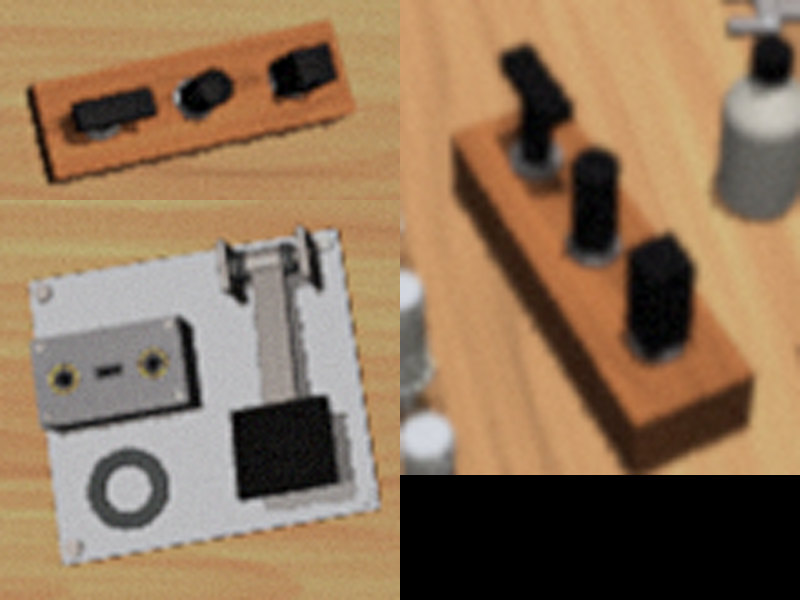

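Left is the T, right is the square, and the middle one, crop (215,84) and (595,160), has the round handle, so it is the probe. Terminals in the crop: far (64,378), near (153,363). Pad centre is about (285,448).

```bash
python3 - <<'E'
from h import *
a=snap('top');b=snap('side')
T=lambda u,v:((u+.5)/4-.5+365,(v+.5)/4-.5+195)
U=lambda u,v:((u+.5)/3.636-.5+160,(v-199.5)/3.636-.5+175)
S=lambda u,v:((u-399.5)/5-.5+280,(v+.5)/5-.5+225)
print('handle top',back(a,T(215,84),.098),back(b,S(597,158),.098))
print('collar',back(a,T(191,98),.042),back(b,S(595,247),.042))
print('rack corners',back(a,[T(330,22),T(355,105),T(50,183),T(38,85)],.04))
f=back(a,[U(64,378),U(153,363)],.05);print('terms',f,np.linalg.norm(f[0]-f[1]))
d=f[0]-f[1];print('unit y dir yaw',np.arctan2(-d[0],d[1]))
p=back(a,[U(232,410),U(328,397),U(340,485),U(242,500)],.093);print('pad',p,p.mean(0))
yh=d/np.linalg.norm(d);xh=np.array([yh[1],-yh[0],0]);o=f.mean(0)-50*.001*yh-.02*xh
print('origin',o,'pad pred',o-.065*yh-.053*xh)
# fingers at TCP in the tool rot
from scipy.spatial.transform import Rotation as R
q=status.get_state()['tool_rot'];M=R.from_quat(np.r_[q[1:],q[0]]).as_matrix();print(M.round(3))
E
```

```text
handle top [[ 0.55644459 -0.25054542  0.098     ]] [[ 0.55502857 -0.25043968  0.098     ]]
collar [[ 0.55481339 -0.2485316   0.042     ]] [[ 0.55405942 -0.25449093  0.042     ]]
rack corners [[ 0.60393066 -0.33589797  0.04      ]
 [ 0.55248199 -0.34953116  0.04      ]
 [ 0.50137233 -0.16198109  0.04      ]
 [ 0.56148134 -0.15493142  0.04      ]]
terms [[0.53303983 0.3257568  0.05      ]
 [0.54414804 0.26681789 0.05      ]] 0.05997656322601781
unit y dir yaw 0.18628472779751504
pad [[0.50996658 0.20249438 0.093     ]
 [0.51934847 0.14143195 0.093     ]
 [0.46355039 0.13133377 0.093     ]
 [0.45305844 0.19303463 0.093     ]] [0.48648097 0.16707368 0.093     ]
origin [0.52820041 0.24344821 0.05      ] pad pred [0.48815596 0.16975668 0.05      ]
[[-0.897  0.443 -0.001]
 [ 0.443  0.897 -0.001]
 [ 0.    -0.001 -1.   ]]
```

```bash
python3 -m jog '[{"linear":[1.5,-4.6,-0.4],"angular":[0,0,-0.05],"hand":0.4},{"linear":[3,-9.2,-0.8],"angular":[0,0,-0.1],"hand":0.4},{"linear":[4.5,-13.9,-1.2],"angular":[0,0,-0.15],"hand":0.4},{"linear":[6,-18.5,-1.6],"angular":[0,0,-0.2],"hand":0.4},{"linear":[7.4,-23.1,-2],"angular":[0,0,-0.25],"hand":0.4},{"linear":[8.9,-27.8,-2.4],"angular":[0,0,-0.3],"hand":0.4},{"linear":[10.4,-32.4,-2.8],"angular":[0,0,-0.35],"hand":0.4},{"linear":[11.9,-37,-3.2],"angular":[0,0,-0.4],"hand":0.4},{"linear":[13.4,-41.6,-3.6],"angular":[0,0,-0.45],"hand":0.4},{"linear":[14.9,-46.3,-4],"angular":[0,0,-0.5],"hand":0.4}]' 30
```

```text
clock: 1.2
eef_pos: [0.437, 0.1179, 0.2023]
tool_rot: [0.0, 0.462, 0.887, 0.0]
ft_force: [1.2, -0.4, -0.4]
finger_gap: 0.602
```

```bash
python3 -m jog '[{"linear":[1.5,-4.6,-0.4],"angular":[0,0,-0.05],"hand":0.4},{"linear":[3,-9.2,-0.8],"angular":[0,0,-0.1],"hand":0.4},{"linear":[4.5,-13.9,-1.2],"angular":[0,0,-0.15],"hand":0.4},{"linear":[6,-18.5,-1.6],"angular":[0,0,-0.2],"hand":0.4},{"linear":[7.4,-23.1,-2],"angular":[0,0,-0.25],"hand":0.4},{"linear":[8.9,-27.8,-2.4],"angular":[0,0,-0.3],"hand":0.4},{"linear":[10.4,-32.4,-2.8],"angular":[0,0,-0.37],"hand":0.4},{"linear":[11.8,-36.8,-3.2],"angular":[0,0,-0.37],"hand":0.4},{"linear":[11.8,-36.8,-3.2],"angular":[0,0,-0.37],"hand":0.4}]' 30
python3 - <<'E'
from h import *
b=snap('side');s=status.get_state();print(s['eef_pos'],s['tool_rot'])
# predicted fingertip centre vs. image, crop
print(proj(b,[s['eef_pos'],[.5555,-.2505,.098]]))
a=snap('top')
o=np.hstack([cv2.resize(b['frame'][160:320,250:400],(400,427),interpolation=2),cv2.resize(a['frame'][140:300,340:490],(400,427),interpolation=2)])
cv2.imwrite('pics/c2.png',o[:,:,::-1])
E
```

```text
clock: 2.1
eef_pos: [0.5553, -0.2529, 0.1692]
tool_rot: [-0.0, 0.618, 0.786, -0.001]
ft_force: [-0.4, -0.2, -0.2]
finger_gap: 0.602
[ 0.55477561 -0.25053909  0.16929495] [-7.85644188e-04  6.17944563e-01  7.86221271e-01 -1.13295552e-04]
[[319.50807998 233.32364236]
 [319.21027945 256.18297825]]
```

View pics/c2.png

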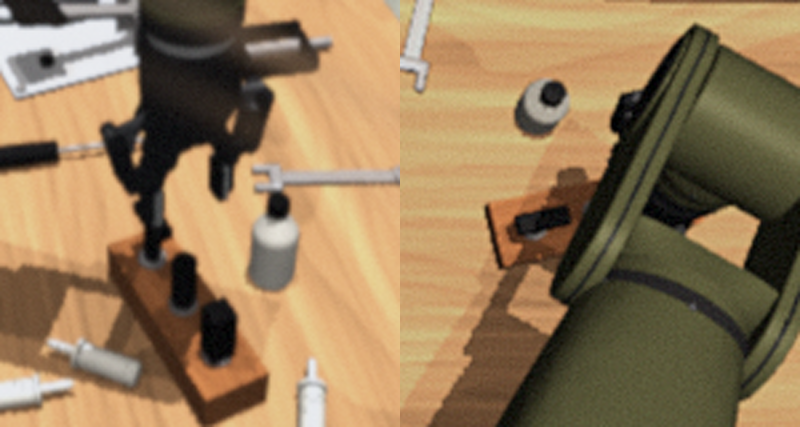

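The side crop shows the jaws straddling (187,202), right above the round handle at (184,255). The white look-alikes now lie on their sides, e.g. (105,365), although I touched nothing. They are clear of the path. Descending to grip.

```bash
python3 -m jog '[{"linear":[0,0,-3],"angular":[0,0,0],"hand":0.4},{"linear":[0,0,-6],"angular":[0,0,0],"hand":0.4},{"linear":[0,0,-8],"angular":[0,0,0],"hand":0.4},{"linear":[0,0,-10.2],"angular":[0,0,0],"hand":0.4},{"linear":[0,0,-10.2],"angular":[0,0,0],"hand":0.4},{"linear":[0,0,-10.2],"angular":[0,0,0],"hand":0.6},{"linear":[0,0,-10.2],"angular":[0,0,0],"hand":0.8},{"linear":[0,0,-10.2],"angular":[0,0,0],"hand":1},{"linear":[0,0,-10.2],"angular":[0,0,0],"hand":1},{"linear":[0,0,-10.2],"angular":[0,0,0],"hand":1}]' 40
python3 - <<'E'
from h import *
b=snap('side');a=snap('top');c=cv2.imread('pics/side0.png')[:,:,::-1]
f=lambda i:cv2.resize(i[220:360,220:420],(400,280),interpolation=2)
cv2.imwrite('pics/c3.png',np.hstack([f(b['frame']),f(c)])[:,:,::-1])
E
```

```text
clock: 3.2
eef_pos: [0.556, -0.2486, 0.0703]
tool_rot: [0.001, 0.617, 0.787, 0.0]
ft_force: [-0.6, 1.8, 6.3]
finger_gap: 0.244
```

View pics/c3.png

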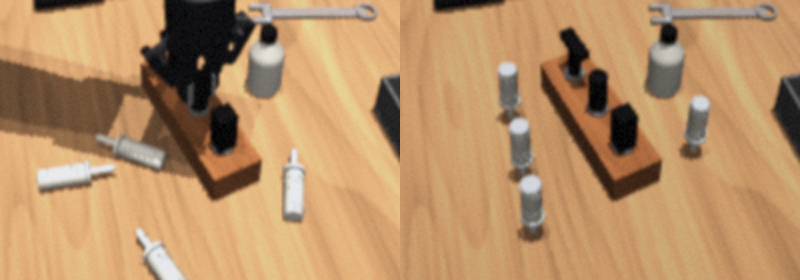

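The look-alikes were balanced on their tips at the start (right) and fell by themselves, all clear of the path. The grip measures about 21 mm, which is the round handle. Lifting.

```bash
python3 -m jog '[{"linear":[0,0,1],"angular":[0,0,0],"hand":1},{"linear":[0,0,2],"angular":[0,0,0],"hand":1},{"linear":[0,0,4],"angular":[0,0,0],"hand":1},{"linear":[0,0,7],"angular":[0,0,0],"hand":1},{"linear":[0,0,10],"angular":[0,0,0],"hand":1},{"linear":[0,0,12],"angular":[0,0,0],"hand":1},{"linear":[0,0,12],"angular":[0,0,0],"hand":1}]' 40
python3 - <<'E'
from h import *
b=snap('side')
s=status.get_state();print(s['eef_pos'],s['tool_rot'],s['ft_force'],s['finger_gap'])
# distance to above far terminal
print(np.array([.533,.3258,.2])-s['eef_pos'])
E
```

```text
clock: 4.0
eef_pos: [0.5569, -0.2495, 0.1933]
tool_rot: [0.004, 0.617, 0.787, 0.001]
ft_force: [0.2, -0.4, -0.0]
finger_gap: 0.244
[ 0.55574357 -0.24886716  0.19058613] [2.10793657e-03 6.16630201e-01 7.87250079e-01 2.54050382e-04] [-1.14157663 -0.25129242 -1.41857523] 0.24577756885676458
[-0.02274357  0.57466716  0.00941387]
```

```bash
python3 -m jog '[{"linear":[-0.1,2,0.5],"angular":[0,0,0],"hand":1},{"linear":[-0.3,6,1],"angular":[0,0,0],"hand":1},{"linear":[-0.5,10.5,1],"angular":[0,0,0],"hand":1},{"linear":[-0.7,15,1],"angular":[0,0,0],"hand":1},{"linear":[-0.9,19.5,1],"angular":[0,0,0],"hand":1},{"linear":[-1.1,24,1],"angular":[0,0,0],"hand":1},{"linear":[-1.3,28.5,1],"angular":[0,0,0],"hand":1},{"linear":[-1.5,33,1],"angular":[0,0,0],"hand":1},{"linear":[-1.7,37.5,1],"angular":[0,0,0],"hand":1},{"linear":[-1.9,42,1],"angular":[0,0,0],"hand":1}]' 40
python3 -m jog '[{"linear":[-0.1,4.5,0],"angular":[0,0,0],"hand":1},{"linear":[-0.2,9,0],"angular":[0,0,0],"hand":1},{"linear":[-0.3,13,-1],"angular":[0,0,0],"hand":1},{"linear":[-0.4,15,-2],"angular":[0,0,0],"hand":1},{"linear":[-0.4,15.5,-3],"angular":[0,0,0],"hand":1},{"linear":[-0.4,15.5,-3.5],"angular":[0,0,0],"hand":1},{"linear":[-0.4,15.5,-3.5],"angular":[0,0,0],"hand":1},{"linear":[-0.4,15.5,-3.5],"angular":[0,0,0],"hand":1}]' 40
python3 - <<'E'
from h import *
b=snap('side','s5.png');a=snap('top')
s=status.get_state();print(s['eef_pos'],s['tool_rot'],s['ft_force'],s['finger_gap'])
p=s['eef_pos'];uv=proj(b,[p,p-[0,0,.067-.04],p-[0,0,.067-.04+.028],[.533,.3258,.05],[.5441,.2668,.05]]);print(uv)
u,v=(uv[2]+.5).astype(int);x0,y0=u-55,v-50
print(x0,y0)
A=a['frame'][180:260,140:240]
cv2.imwrite('pics/c5.png',np.hstack([cv2.resize(b['frame'][y0:y0+100,x0:x0+80],(480,600),interpolation=2),cv2.copyMakeBorder(cv2.resize(A,(320,256),interpolation=2),0,344,0,0,0)])[:,:,::-1])
E
```

```text
clock: 5.05
eef_pos: [0.5337, 0.1741, 0.1964]
tool_rot: [-0.001, 0.616, 0.787, -0.001]
ft_force: [0.1, 0.0, -1.7]
finger_gap: 0.243
clock: 5.85
eef_pos: [0.5319, 0.3256, 0.1631]
tool_rot: [-0.0, 0.617, 0.787, -0.0]
ft_force: [-0.6, -0.2, -0.3]
finger_gap: 0.246
[0.53244179 0.32589433 0.16406376] [2.41500625e-04 6.17184451e-01 7.86818335e-01 4.51342842e-04] [ 0.01283332  0.01035857 -0.84326398] 0.24518835787398777
[[268.0419989  115.75293287]
 [268.56641887 123.16380032]
 [269.09613564 130.64605031]
 [270.33276233 145.78102054]
 [276.36943205 154.29079468]]
214 81
```

View pics/c5.png

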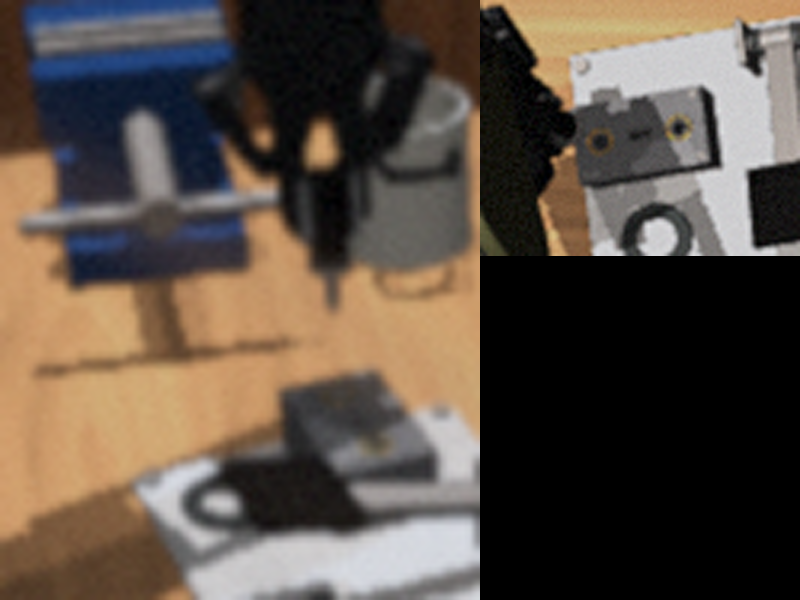

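Top crop: the far terminal at (600,142) gives px (177.2,224.0), matching the first measurement. Side: the probe tip hangs at (333,308), in line with the prediction. Lowering to just above the mouth for one more look.

```bash
python3 -m jog '[{"linear":[0,0,-2],"angular":[0,0,0],"hand":1},{"linear":[0.1,0,-4],"angular":[0,0,0],"hand":1},{"linear":[0.1,0,-5],"angular":[0,0,0],"hand":1},{"linear":[0.1,0,-5],"angular":[0,0,0],"hand":1},{"linear":[0.1,0,-5],"angular":[0,0,0],"hand":1}]' 40
python3 - <<'E'
from h import *
B=[];A=[]
for i in range(6):B.append(snap('side'));A.append(snap('top'))
b=B[0];a=A[0]
s=status.get_state();print(s['eef_pos'],s['ft_force'])
p=s['eef_pos'];print(proj(b,[p-[0,0,.058],[.533,.3258,.05],[.533,.3258,.057],[.5441,.2668,.05]]))
m=lambda L:np.mean([x['frame'] for x in L],0).astype(np.uint8)
fb=m(B)[115:175,245:295];fa=m(A)[200:250,150:215]
cv2.imwrite('pics/c6.png',np.hstack([cv2.resize(fb,(500,600),interpolation=2),cv2.copyMakeBorder(cv2.resize(fa,(300,231),interpolation=2),0,369,0,0,0)])[:,:,::-1])
E
```

```text
clock: 6.45
eef_pos: [0.5334, 0.3267, 0.1141]
tool_rot: [0.0, 0.617, 0.787, 0.0]
ft_force: [-0.3, 0.2, -0.6]
finger_gap: 0.246
[0.53284257 0.32680233 0.11332888] [ 0.75827191 -0.84116103 -0.60759418]
[[270.14838161 144.30900427]
 [270.33276233 145.78102054]
 [270.20923504 144.030511  ]
 [276.36943205 154.29079468]]
```

View pics/c6.png

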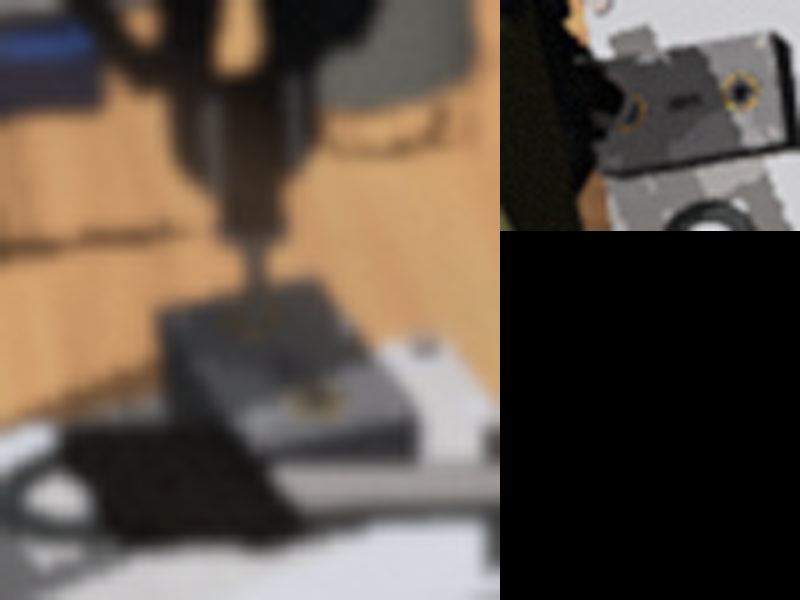

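The tip is at crop (258,300) above the far rim at about (255,322), as predicted to within a pixel. Inserting.

```bash
python3 -m jog '[{"linear":[0,0,-0.4],"angular":[0,0,0],"hand":1},{"linear":[0,0,-0.8],"angular":[0,0,0],"hand":1},{"linear":[0,0,-1.1],"angular":[0,0,0],"hand":1},{"linear":[0,0,-1.4],"angular":[0,0,0],"hand":1},{"linear":[0,0,-1.4],"angular":[0,0,0],"hand":1}]' 40
```

```text
clock: 7.55
eef_pos: [0.5325, 0.3269, 0.0986]
tool_rot: [-0.0, 0.617, 0.787, -0.0]
ft_force: [-0.5, 2.9, -1.7]
finger_gap: 0.247
```

```bash
python3 -m jog '[{"linear":[0,0.05,-0.4],"angular":[0,0,0],"hand":1},{"linear":[0,0.05,-0.8],"angular":[0,0,0],"hand":1},{"linear":[0,0.05,-1.2],"angular":[0,0,0],"hand":1},{"linear":[0,0.05,-1.5],"angular":[0,0,0],"hand":1},{"linear":[0,0.05,-1.7],"angular":[0,0,0],"hand":1},{"linear":[0,0.05,-1.7],"angular":[0,0,0],"hand":1}]' 40
```

```text
clock: 8.15
eef_pos: [0.5327, 0.3271, 0.0817]
tool_rot: [-0.0, 0.617, 0.787, -0.0]
ft_force: [0.1, 0.9, -1.3]
finger_gap: 0.242
```

Sliding in freely. Pressing down until the collar seats.

```bash
python3 -m jog '[{"linear":[0,0,-0.1],"angular":[0,0,0],"hand":1},{"linear":[0,0,-0.2],"angular":[0,0,0],"hand":1},{"linear":[0,0,-0.3],"angular":[0,0,0],"hand":1},{"linear":[0,0,-0.4],"angular":[0,0,0],"hand":1},{"linear":[0,0,-0.4],"angular":[0,0,0],"hand":1}]' 40
```

```text
clock: 8.65
eef_pos: [0.533, 0.3275, 0.0803]
tool_rot: [-0.0, 0.617, 0.787, -0.0]
ft_force: [-5.1, -0.5, 10.0]
finger_gap: 0.249
```

Contact at TCP z 0.080, so the collar is at about 0.050. Releasing and rising.

```bash
python3 -m jog '[{"linear":[0,0,0.1],"angular":[0,0,0],"hand":0.8},{"linear":[0,0,0.1],"angular":[0,0,0],"hand":0.6},{"linear":[0,0,0.1],"angular":[0,0,0],"hand":0.4},{"linear":[0,0,0.1],"angular":[0,0,0],"hand":0.4},{"linear":[0,0,1],"angular":[0,0,0],"hand":0.4},{"linear":[0,0,3],"angular":[0,0,0],"hand":0.4},{"linear":[0,0,6],"angular":[0,0,0],"hand":0.4},{"linear":[0,0,10],"angular":[0,0,0],"hand":0.4},{"linear":[0,0,13],"angular":[0,0,0],"hand":0.4},{"linear":[0,0,13],"angular":[0,0,0],"hand":0.4}]' 40
python3 - <<'E'
from h import *
B=[snap('side') for i in range(4)];s=status.get_state();print(s['eef_pos'],s['ft_force'])
b=B[0];uv=proj(b,[[.533,.327,.05],[.533,.327,.108],[.533,.327,.062]]);print(uv,(uv-[235,105])*10)
print((np.array([.4865,.168,.16])-s['eef_pos'])*100)
m=np.mean([x['frame'] for x in B],0).astype(np.uint8)
cv2.imwrite('pics/c7.png',cv2.resize(m[105:165,235:305],(700,600),interpolation=2)[:,:,::-1])
E
```

```text
clock: 9.65
eef_pos: [0.5358, 0.3287, 0.2158]
tool_rot: [0.003, 0.617, 0.787, 0.005]
ft_force: [0.7, 0.5, 0.2]
finger_gap: 0.599
[0.5321433  0.32684923 0.20681187] [-0.20393483 -0.28754301  0.27565886]
[[270.27862722 145.60588762]
 [269.22968209 130.7515758 ]
 [270.06622075 142.59906539]] [[352.78627222 406.05887621]
 [342.29682087 257.51575796]
 [350.66220753 375.99065392]]
[ -4.56433032 -15.88492263  -4.68118661]
```

View pics/c7.png

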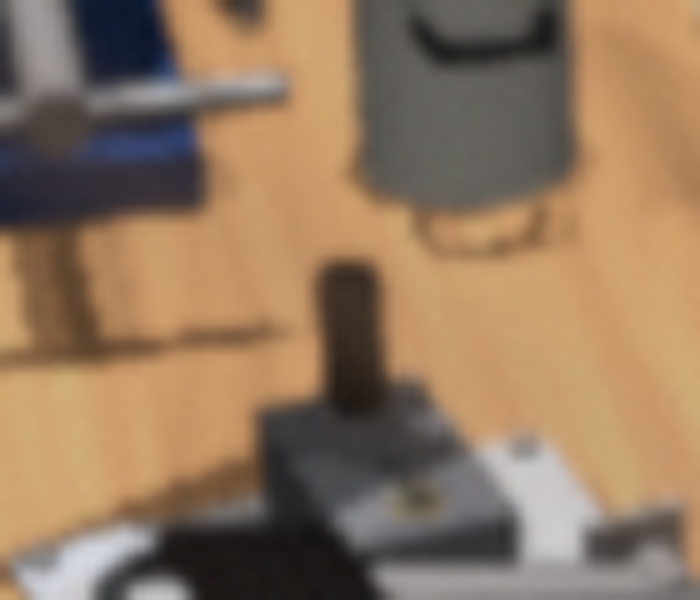

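The probe stands upright, top (347,263), collar on the box at (357,410). The near terminal at (418,495) is free. Moving over the pad with the jaws shut.

```bash
python3 -m jog '[{"linear":[-1,-4,0],"angular":[0,0,0],"hand":1},{"linear":[-2.3,-8,0],"angular":[0,0,0],"hand":1},{"linear":[-3.6,-12,-1],"angular":[0,0,0],"hand":1},{"linear":[-4.8,-15.8,-3],"angular":[0,0,0],"hand":1},{"linear":[-4.8,-15.8,-5.5],"angular":[0,0,0],"hand":1},{"linear":[-4.8,-15.8,-7.5],"angular":[0,0,0],"hand":1},{"linear":[-4.8,-15.8,-7.5],"angular":[0,0,0],"hand":1},{"linear":[-4.8,-15.8,-7.5],"angular":[0,0,0],"hand":1}]' 40
python3 - <<'E'
from h import *
b=snap('side');a=snap('top');s=status.get_state();print(s['eef_pos'],s['ft_force'],s['finger_gap'])
print((proj(b,[[.487,.169,.093],s['eef_pos']-[0,0,.011]])-[225,110])*6)
cv2.imwrite('pics/c8.png',np.hstack([cv2.resize(b['frame'][110:200,225:305],(480,540),interpolation=2),cv2.copyMakeBorder(cv2.resize(a['frame'][175:285,160:270],(320,320),interpolation=2),0,220,0,0,0)])[:,:,::-1])
E
```

```text
clock: 10.65
eef_pos: [0.4841, 0.1691, 0.1322]
tool_rot: [-0.001, 0.617, 0.787, -0.001]
ft_force: [0.6, -0.4, 0.8]
finger_gap: -0.001
[0.48545931 0.16958433 0.13412229] [0.77165819 0.55911533 0.18206686] -0.0006010280567414028
[[225.50320106 308.36022749]
 [217.86252484 257.77921263]]
```

View pics/c8.png

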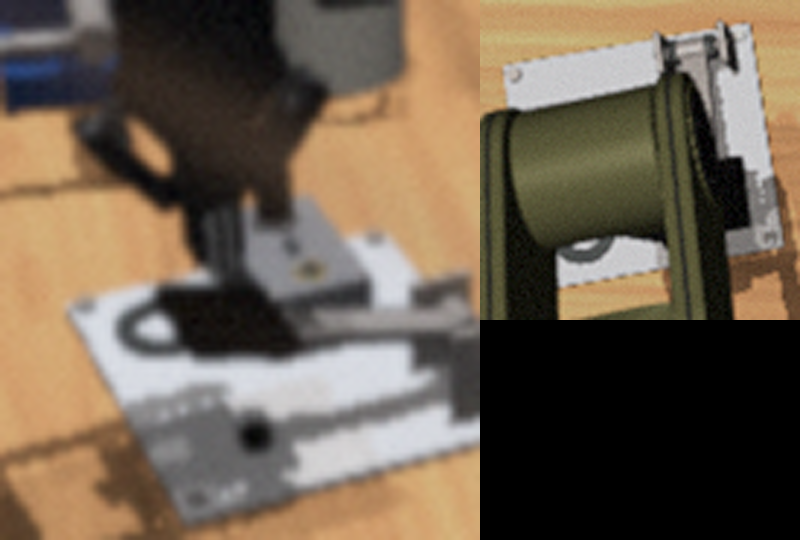

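The shut tips at (225,275) are centred above the pad at (230,318). Pressing.

```bash
python3 -m jog '[{"linear":[0,0,-1],"angular":[0,0,0],"hand":1},{"linear":[0,0,-2],"angular":[0,0,0],"hand":1},{"linear":[0,0,-3],"angular":[0,0,0],"hand":1},{"linear":[0,0,-4],"angular":[0,0,0],"hand":1},{"linear":[0,0,-5],"angular":[0,0,0],"hand":1},{"linear":[0,0,-6],"angular":[0,0,0],"hand":1},{"linear":[0,0,-7],"angular":[0,0,0],"hand":1},{"linear":[0,0,-7],"angular":[0,0,0],"hand":1}]' 40
```

```text
clock: 11.55
eef_pos: [0.484, 0.1692, 0.0622]
tool_rot: [-0.001, 0.617, 0.787, -0.001]
ft_force: [-4.2, -1.1, 10.2]
finger_gap: 0.001
```

```bash
python3 -m jog '[{"linear":[0,0,-0.2],"angular":[0,0,0],"hand":1},{"linear":[0,0,-0.4],"angular":[0,0,0],"hand":1},{"linear":[0,0,-0.6],"angular":[0,0,0],"hand":1},{"linear":[0,0,-0.7],"angular":[0,0,0],"hand":1},{"linear":[0,0,-0.7],"angular":[0,0,0],"hand":1}]' 40
```

```text
clock: 12.05
eef_pos: [0.4843, 0.1692, 0.0577]
tool_rot: [-0.001, 0.616, 0.787, -0.001]
ft_force: [-10.2, -2.4, 16.9]
finger_gap: -0.005
```

```bash
python3 -m jog '[{"linear":[0,0,-0.1],"angular":[0,0,0],"hand":1},{"linear":[0,0,-0.2],"angular":[0,0,0],"hand":1},{"linear":[0,0,-0.3],"angular":[0,0,0],"hand":1},{"linear":[0,0,-0.3],"angular":[0,0,0],"hand":1}]' 40
python3 - <<'E'
from h import *
b=snap('side','side_press.png');s=status.get_state();print(s['eef_pos'],s['ft_force'],s['finger_gap'])
cv2.imwrite('pics/c9.png',cv2.resize(b['frame'][110:200,225:325],(600,540),interpolation=2)[:,:,::-1])
E
```

```text
clock: 12.45
eef_pos: [0.4845, 0.1693, 0.0571]
tool_rot: [-0.001, 0.616, 0.787, -0.002]
ft_force: [-18.4, -3.3, 32.9]
finger_gap: -0.001
[0.4845207  0.16927044 0.0570517 ] [-17.33669245  -4.05082735  32.2527856 ] 0.0005297723640186048
```

View pics/c9.png

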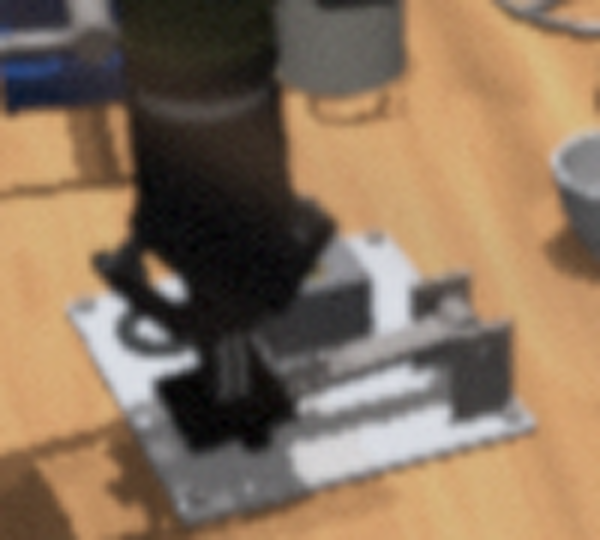

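The pad is down at the stop: force rose steeply to 32 N with 0.6 mm of travel. Easing slightly, holding, then rising.

```bash
H='unused'; python3 -m jog '[{"linear":[0,0,0.05],"angular":[0,0,0],"hand":1},{"linear":[0,0,0.05],"angular":[0,0,0],"hand":1},{"linear":[0,0,0.05],"angular":[0,0,0],"hand":1},{"linear":[0,0,0.05],"angular":[0,0,0],"hand":1},{"linear":[0,0,0.05],"angular":[0,0,0],"hand":1},{"linear":[0,0,0.05],"angular":[0,0,0],"hand":1},{"linear":[0,0,0.05],"angular":[0,0,0],"hand":1},{"linear":[0,0,0.05],"angular":[0,0,0],"hand":1},{"linear":[0,0,0.05],"angular":[0,0,0],"hand":1},{"linear":[0,0,0.05],"angular":[0,0,0],"hand":1}]' 40
python3 -m jog '[{"linear":[0,0,0],"angular":[0,0,0],"hand":1},{"linear":[0,0,0],"angular":[0,0,0],"hand":1},{"linear":[0,0,0],"angular":[0,0,0],"hand":1},{"linear":[0,0,0],"angular":[0,0,0],"hand":1},{"linear":[0,0,0],"angular":[0,0,0],"hand":1}]' 40
python3 -m jog '[{"linear":[0,0,1],"angular":[0,0,0],"hand":1},{"linear":[0,0,2],"angular":[0,0,0],"hand":1},{"linear":[0,0,3.5],"angular":[0,0,0],"hand":1},{"linear":[0,0,5],"angular":[0,0,0],"hand":1},{"linear":[0,0,7.5],"angular":[0,0,0],"hand":1},{"linear":[0,0,11],"angular":[0,0,0],"hand":1},{"linear":[-1,-4,15],"angular":[0,0,0],"hand":1},{"linear":[-2,-8,17],"angular":[0,0,0],"hand":1},{"linear":[-3,-12,18],"angular":[0,0,0],"hand":1},{"linear":[-3,-12,18],"angular":[0,0,0],"hand":1}]' 40
python3 - <<'E'
from h import *
b=snap('side');a=snap('top');s=status.get_state();print(s['eef_pos'],s['ft_force'])
cv2.imwrite('pics/c10.png',np.vstack([np.hstack([cv2.resize(b['frame'][100:200,225:325],(400,400),interpolation=2),cv2.resize(a['frame'][175:285,160:270],(400,400),interpolation=2)]),cv2.resize(b['frame'][200:300,220:620],(800,200))])[:,:,::-1])
E
```

```text
clock: 13.5
eef_pos: [0.4845, 0.1693, 0.0572]
tool_rot: [-0.001, 0.616, 0.787, -0.002]
ft_force: [-16.0, -3.7, 29.0]
finger_gap: -0.001
clock: 14.0
eef_pos: [0.4845, 0.1693, 0.0572]
tool_rot: [-0.001, 0.616, 0.787, -0.002]
ft_force: [-15.4, -3.7, 30.2]
finger_gap: 0.002
clock: 15.0
eef_pos: [0.4545, 0.0459, 0.2358]
tool_rot: [0.001, 0.619, 0.786, 0.0]
ft_force: [1.6, 1.0, -0.8]
finger_gap: -0.003
[0.45429303 0.0486375  0.23354851] [-0.77041457 -0.6798359   0.37660146]
```

View pics/c10.png

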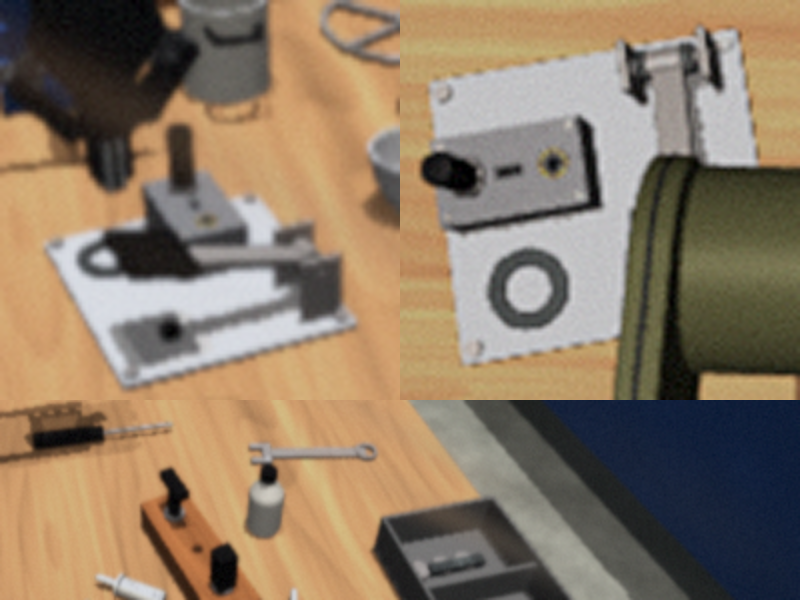

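The pedal is back up. The probe stands home in the far terminal (top view (450,172)), and the near one at (553,163) is empty. The other two tools are still in the rack and the robot touches nothing, so I'm handing in.

```bash
python3 -c "
from station import order;print(order.finish_job())"
```

```text
the job is handed in; nothing more can be done
None
```

I plugged the round-handled tester into the round terminal farther from the pedal, let go of it, then pressed and released the brake pedal. I handed the job in at about 15 s on the robot's clock.

**Tester:** The collar met the box with 10 N when the tool reading put it at about 50 mm, the height of the box's top. Later pictures show it upright, with the near terminal empty.

**Pedal:** I pressed the pad until it stopped. The last 3 mm commanded gave only 0.6 mm of travel, and the vertical force rose from 17 to about 32 N. I held it there for about 1.5 s at 29–30 N. The last picture shows the pedal back up and the gripper clear of everything.

**Other things on the bench:** The square and T tools are still in the rack. The bottle, sprocket, screwdriver and wrench look unmoved. I did not check the tin or the flat pedal closely at the end.

**One thing disagreed:** The white look-alikes stood on their tips in the first pictures and lay on their sides by about 2 s. The arm had not gone near them and the wrist force showed no contact, so they seem to have fallen by themselves. I left them where they lay.

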